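# Clear a marble offcut into the dust-tight chip box

## Robot

A 6-joint arm with a two-finger parallel gripper is mounted at the origin on the work surface. World frame = base frame: x ahead of the robot, y to its left, z up, the work surface at z = 0. Lengths are in mm, angles in rad, forces in N, time in s.
With the tool pointing down it reaches from about 350 to 875 mm from the base axis. Payload 4.2 kg.
Tool frame: the origin (TCP) lies on the mounting face of the last link; the fingertips stand 173 mm ahead of it and the grasp point (between the pads) lies 155 mm ahead of it; z points along the fingers, y is the line along which they close (so a half turn about z gives the same grasp; the last joint's range is limited). The gripper opens to 85 mm and grips with 20 to 120 N. Pads are 22 mm wide; open, the fingers measure 114 mm over their backs; the gripper's body (76 mm by 85 mm) begins 54 mm behind the grasp point. The pads swing forward as they close: fully open they stand 13 mm farther back than shut.
Start: joints at [-0.867, 0.385, 0.008, 0, -1.194, -0.259], TCP at [268.936, -564.157, 404.712] pointing down, gripper open.
Joint ranges: [-3.14, 3.14], [-1.21, 2.06], [-1.07, 1.41], [-3.16, 2.05], [-2.99, -0.16], [-3.1, 3.1]. Speed limits (rad/s): [2.79, 2.79, 3.14, 3.14, 3.14, 3.14].

## Interface

Orientations are given as a unit quaternion [x, y, z, w].
In Python, from bench import arm gives the robot as it stands.
- The arm moves only by the tool carry_out, never from a script. Its argument "rows" is a list of rows, each a list of 7 numbers: the shift along the tool's x, y, z as a fraction of full scale, then the turn, a rotation vector about the tool's x, y, z as a fraction of full scale, then the opening, from -1 (shut) to 1 (fully open). A call has 1 to 12 rows; each row is the pose to reach, as a shift and turn from the pose commanded when the call began, along the tool's axes at that moment, turning the shorter way round; what a row does not reach only later rows make up. Full scale, the value 1, is 20 cm for a shift and pi rad for a turn. A row lasts 1/8 s, in which the tool goes at most 62.5 mm and 10.7 degrees, less where a joint would pass 70% of its speed; a pose out of reach is approached as far as the arm can. A call with a number of a shift or a turn outside -1 to 1 is refused whole. A call with a gripper value outside its range is refused whole. The fingers move at their own pace and stop on an object; the grip force is fixed at half the most. Time passes only in rows, so rows that repeat a pose let the fingers close. It gives the time, the measured TCP pose, the force, the opening and the grip force at its end, in the units of the state.
- arm.read_state(): the state, without advancing time (a new reading comes with each control period).
- arm.get_image(name): name is "scene" or "top"; returns (picture, depth): 420x560x3 uint8, red, green, blue; 420x560 float32, mm along the optical axis (not along the pixel's ray), 0 where there is no reading.
- arm.calibration(name): a dict with "mtx" (3x3 intrinsics, pixels), "cam_to_world" (4x4, takes a point from camera to world coordinates). Camera axes: x right, y up, looking along -z (the intrinsics and any distortion apply to the point x, -y, -z); pixel columns grow to the right and rows downward; lengths in mm; the calibration is good to about 2 mm. A picture is of the moment at which its call begins. calibration takes no time and is no camera call.
- arm.job_done(): hands the job in; it is judged then, once.
The state is a dict: "clock": time; "joints": joint angles; "joint_vel": joint speeds; "joint_efforts": joint torques, N m; "position": TCP position; "ee_rot": TCP orientation; "contact_force": force on the tool from outside, world axes, zero at the start; "wrist_torque": the same for the moment, N m; "gripper_width": finger opening in mm; "grasp_force": force on a finger pad.
Only numpy, scipy, OpenCV 4.12 (cv2) and the standard library are available. Lean on these libraries where they do the work, as an engineer would, in place of code of your own. Each camera call takes 0.05 s, during which the arm holds its last target. There are 200 camera calls.

## Task

Clear the flat marble offcut off the carving board into the chip box: hold the box's spring flap open with one fingertip (pressing down its thumb tab raises it), and with the other fingertip push the offcut along the board under the raised flap until it drops in. Keep the flap up until the offcut has dropped, then take the hand away so that the flap springs shut; only push the offcut, never lift it, and leave everything else where it is.

Things in the scene. Friction and masses are not known exactly. Their poses are not given: they have to be found in the camera images.
- offcut: flat sawn piece of white marble, 34 x 50 x 11 mm, about 50 g, lying flat on the carving board 40 to 115 mm short of the chip box's flap, up to 20 degrees askew. Origin: centre of its underside; x along the 34 mm, y along the 50 mm, z up; x points roughly into the box. The only marble piece on the board.
- chip_box: low grey sheet-steel box, 187 x 118 x 83 mm high, hose spigot (60 mm across, 30 high) on the rear of its roof; fixed. Origin: on the table (z=0) right under the flap's hinge axis, mid-width. x points level into the box (the way to push), y along the hinge, z up. It reaches from x=-17 to +170 mm; roof from x=+5 mm on, underside at z=81, top at z=83 mm.
- sill (a point): inner edge of the sill (top of the box's front wall), mid-width: x=-13 mm in the box's frame, 65 mm above the table, flush with the board. Behind it the inside drops 62 mm: a piece whose middle is pushed past this edge tips over and falls in. The mouth is 110 mm wide between two cheeks (box x=-17 to +13, up to z=100 mm) and 16 mm high.
- flap (a joint): flap angle, rad: 0 shut, 1.15 fully open (stop). Pressing its thumb tab down raises its blade; the offcut fits under from about 0.7 on, and best fully open. It does not open inwards. A spring shuts it: 0.05 N m when shut, 0.11 N m fully open (about 4.5 N on the tab 25 mm from the axis). Hinge axis: along the box's y at x=0, 90 mm above the table.
- flap_tab (a point): middle of the free end of the flap's thumb tab (3 mm steel plate, 50 mm wide, mid-width, reaching 60 mm from the hinge axis inwards, +x of the box, above the roof). Shut it slopes 62 degrees up (end at box x=+28, z=143 mm); fully open about level (4 degrees down, end at z=86 mm). It can be pressed anywhere along its length.
- flap_lip (a point): middle of the lower edge of the flap's blade (3 mm steel plate, 106 mm wide, reaching 28 mm from the hinge axis outwards, -x of the box). Shut it slopes 58 degrees down with its rolled lip by the sill at box x=-15 mm; opening, it swings out to x=-28 mm (an offcut nearer than that stops it) and ends 8 degrees above level.
- board: carving board of three planks on two battens, 300 x 240 mm, top 65 mm above the table, fixed, its end butted against the chip box's mouth. Origin: on the table (z=0) under its middle; x points towards the chip box, whose origin lies at x=167 mm.
- bird: small terracotta bird on a wooden foot, 60 x 42 mm, about 70 mm high, on the board's far corner; leave alone. Origin: centre of its underside.
- modelling_tool: flat wooden modelling tool, 175 mm long, on one edge of the board, lying along it; leave alone. Origin: underside, mid-handle.
- rasp: small rasp with a dark wooden handle, 180 mm long, 16 mm high, on the other edge of the board, lying along it; leave alone. Origin: underside, by the ferrule.
- rubbing_stone: round grey rubbing stone, 48 mm across, 28 mm high, on the board's end away from the box; leave alone. Origin: centre of its underside.
- mallet: round wooden carver's mallet, 255 mm long, head 80 mm thick, lying on the table; leave alone. Origin: on the table, under the handle, 30 mm behind the head.
- camera: compact camera, 95 x 38 x 56 mm, standing on the table; leave alone. Origin: centre of its underside.
- mug: blue mug, 82 mm across, 95 mm high, on the table; leave alone. Origin: centre of its underside.

How it is judged:
By the outcome, as a careful person would: the job done as asked, in the order asked, and still so for the second after the job is handed in, with the robot touching nothing.
It also fails if it takes over 51 s, if anything falls off the work surface, if the arm or the gripper's body presses on something with over 40 N, if the wrist force passes 120 N, or if a joint passes its speed limit or range.

## Working session

There is one attempt and no reset: what is moved stays moved. The work goes in short steps, Python scripts to look and compute and a tool call to move; the robot and the scene stay as the last step left them, time stands still between calls to the robot, and variables do not carry over. Pictures are saved under pics/ and viewed, at most 10 in all, crops included, and the job is handed in when it is done.

Besides the shell and the picture viewer there is one more tool, called after "Call:" by a JSON object that holds its "name" and its "arguments". carry_out: Moves the arm, as the interface text tells. Its arguments: {"type":"object","properties":{"rows":{"type":"array"}},"required":["rows"]}

```bash
mkdir -p pics; ls; python3 - <<'E'
from bench import arm
import cv2,numpy as np
s=arm.read_state();print({k:np.round(v,3).tolist() for k,v in s.items()})
for n in("scene","top"):
    p,d=arm.get_image(n);cv2.imwrite(f"pics/{n}0.png",p[:,:,::-1]);np.savez(f"{n}0.npz",p=p,d=d)
    c=arm.calibration(n);print(n,{k:np.round(v,3).tolist() for k,v in c.items()})
E
```

```text
pics
{'clock': 0.0, 'joints': [-0.867, 0.386, 0.007, -0.001, -1.194, -0.259], 'joint_vel': [-0.0, 0.001, 0.001, -0.0, 0.0, -0.0], 'joint_efforts': [-0.0, -39.229, 18.841, 4.186, -0.005, -0.0], 'position': [268.844, -563.998, 403.575], 'ee_rot': [-0.22, 0.975, 0.001, -0.0], 'contact_force': [-0.2, -0.16, 0.423], 'wrist_torque': [0.02, 0.0, 0.017], 'grasp_force': 0.0, 'gripper_width': 85.097}
scene {'mtx': [[512.742, 0.0, 282.38], [0.0, 512.742, 207.768], [0.0, 0.0, 1.0]], 'cam_to_world': [[0.353, -0.584, 0.731, 1604.093], [0.936, 0.21, -0.283, -415.348], [0.012, 0.784, 0.62, 1007.615], [0.0, 0.0, 0.0, 1.0]]}
top {'mtx': [[443.171, 0.0, 274.683], [0.0, 443.171, 208.487], [0.0, 0.0, 1.0]], 'cam_to_world': [[-0.001, 0.997, -0.076, 449.722], [-1.0, -0.001, -0.001, -10.599], [-0.002, 0.076, 0.997, 1255.881], [0.0, 0.0, 0.0, 1.0]]}
```

View pics/top0.png

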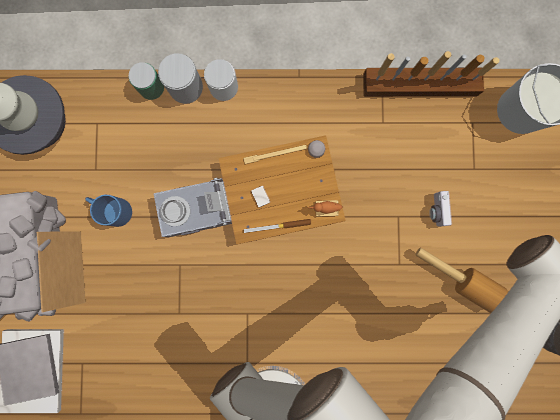

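View pics/scene0.png

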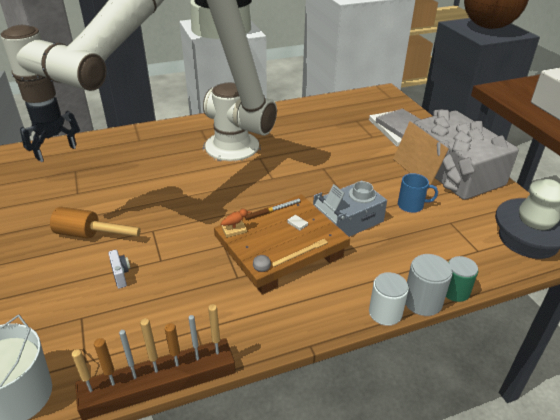

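The top view shows the offcut at about (260,196) and the box roof around (190,208) with its flap near (222,203), so the push direction is image left, roughly world +y. The scene view shows the same, and the mouth is clear. I'll measure from depth and colour.

```bash
cat > h.py <<'E'
import numpy as np,cv2
from bench import arm
def cloud(n,d):
    c=arm.calibration(n);K=c["mtx"];v,u=np.mgrid[:d.shape[0],:d.shape[1]]
    P=np.stack([(u-K[0,2])/K[0,0]*d,-(v-K[1,2])/K[1,1]*d,-d,np.ones_like(d)],-1)@np.array(c["cam_to_world"]).T
    P[d==0]=np.nan;return P[...,:3]
def ray(n,uv,z):
    c=arm.calibration(n);K=np.array(c["mtx"]);T=np.array(c["cam_to_world"]);uv=np.atleast_2d(uv).astype(float)
    D=np.stack([(uv[:,0]-K[0,2])/K[0,0],-(uv[:,1]-K[1,2])/K[1,1],-np.ones(len(uv))],-1)@T[:3,:3].T
    return T[:3,3]+D*((z-T[2,3])/D[:,2])[:,None]
def rect(P):
    r=cv2.minAreaRect(P[:,:2].astype(np.float32));return np.round(r[0],1),np.round(r[1],1),round(r[2],1),np.round(cv2.boxPoints(r)).tolist()
def white(p,roi,n):
    u0,v0,u1,v1=roi;m=np.zeros(p.shape[:2],np.uint8)
    q=p.astype(int);w=(q.min(2)>165)&(np.ptp(q,axis=2)<45);m[v0:v1,u0:u1]=w[v0:v1,u0:u1]
    cs=cv2.findContours(m,cv2.RETR_EXTERNAL,cv2.CHAIN_APPROX_NONE)[0];return max(cs,key=cv2.contourArea)[:,0]
E
python3 - <<'E'
from h import *
for n,roi,ro2 in(("top",(140,130,350,260),(235,170,290,225)),("scene",(205,170,400,300),(283,210,312,232))):
    f=np.load(n+"0.npz");P=cloud(n,f["d"]);m=np.zeros(P.shape[:2],bool);m[roi[1]:roi[3],roi[0]:roi[2]]=1
    z=P[...,2]
    for nm,lo,hi in(("board",60,71),("roof",78,90)):
        k=(m&(z>lo)&(z<hi)).astype(np.uint8)
        lab=cv2.connectedComponentsWithStats(k,connectivity=4);i=1+np.argmax(lab[2][1:,4]);k=lab[1]==i
        print(n,nm,k.sum(),np.round(np.nanmedian(z[k]),1),rect(P[k]))
    c=white(f["p"],ro2,n);W=ray(n,c,76);print(n,"offcut",len(c),cv2.contourArea(c),rect(W))
    cs=P[...,2];
p=cv2.imread("pics/top0.png");cv2.imwrite("pics/crop0.png",cv2.resize(p[125:255,145:355],None,fx=3.8,fy=3.8,interpolation=cv2.INTER_CUBIC))
E
```

```text
top board 8095 64.5 (array([593.7, -23.7]), array([239.7, 306. ]), 12.0, [[445.0, 101.0], [508.0, -198.0], [743.0, -148.0], [679.0, 151.0]])
top roof 1977 82.8 (array([541. , 221.2]), array([119.8, 168.1]), 12.6, [[464.0, 290.0], [501.0, 126.0], [618.0, 152.0], [581.0, 316.0]])
top offcut 52 197.0 (array([573.5,  30. ]), array([48.5, 33. ]), 24.4, [[545.0, 35.0], [558.0, 5.0], [602.0, 25.0], [589.0, 55.0]])
scene board 5288 65.2 (array([575.7,  64.7]), array([246.3, 492.5]), 12.0, [[404.0, 280.0], [506.0, -202.0], [747.0, -151.0], [645.0, 331.0]])
scene roof 755 83.0 (array([541.9, 225.6]), array([124.1, 158.7]), 12.1, [[465.0, 290.0], [498.0, 135.0], [619.0, 161.0], [586.0, 316.0]])
scene offcut 40 120.0 (array([577.3,  27.3]), array([50.5, 35.6]), 24.5, [[547.0, 33.0], [562.0, 1.0], [608.0, 22.0], [593.0, 54.0]])
```

View pics/crop0.png

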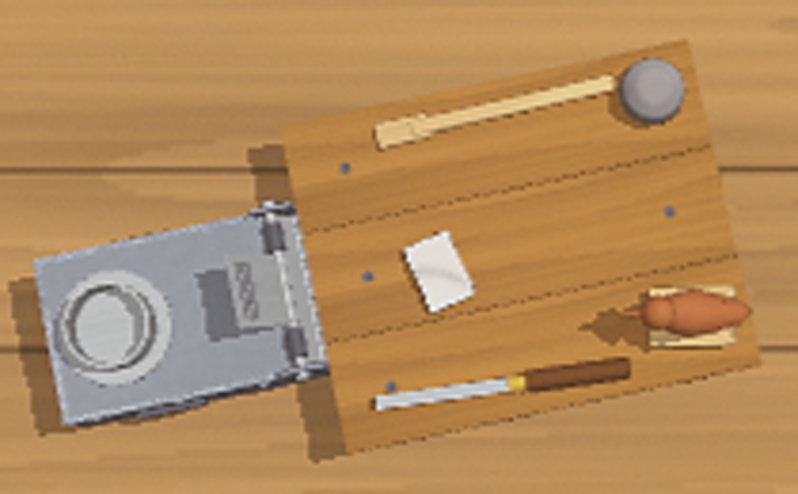

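```bash
cat >> h.py <<'E'
from scipy.spatial.transform import Rotation as Ro
O=np.array([559,136,0.]);u=np.array([-.209,.978,0]);w=np.array([-.978,-.209,0]);Z=np.array([0,0,1.])
B=np.stack([u,w,Z],1)
def tool(y):  # rotation with tool y along y (box frame), tool z as far down as possible
    y=B@np.array(y,float);y/=np.linalg.norm(y);z=-Z+y*y[2];z/=np.linalg.norm(z);return np.stack([np.cross(y,z),y,z],1)
def go(tcp,R):  # tcp in box frame -> shift,turn fractions from the present pose
    s=arm.read_state();R0=Ro.from_quat(s["ee_rot"]).as_matrix()
    d=R0.T@(O+B@np.array(tcp,float)-s["position"])/200;t=Ro.from_matrix(R0.T@R).as_rotvec()/np.pi
    print("shift",d.round(4),"turn",t.round(4))
def st():
    s=arm.read_state();R0=Ro.from_quat(s["ee_rot"]).as_matrix();print("clk",s["clock"],"tcp box",(B.T@(s["position"]-O)).round(1),"F box",(B.T@s["contact_force"]).round(1),"w",round(s["gripper_width"],1),"ytool box",(B.T@R0[:,1]).round(3),"ztool",(B.T@R0[:,2]).round(3))
E
python3 -c "
from h import *
st();go([-155,5,330],tool([0,1,0]))"
```

```text
clk 0.1 tcp box [-624.   430.1  403.7] F box [-0.1 -0.4 -0. ] w 85.3 ytool box [0.973 0.232 0.002] ztool [ 0.002  0.001 -1.   ]
shift [-2.6111  1.787   0.3718] turn [ 6.000e-04  4.000e-04 -4.255e-01]
```

Call:
{"name": "carry_out", "arguments": {"rows": [[-0.9,0.6,0,0,0,0,-0.65],[-0.9,0.6,0,0,0,0,-0.65],[-0.9,0.6,0,0,0,0,-0.65],[-0.9,0.6,0,0,0,0,-0.65]]}}

```text
clock: 0.6
position: [380.7, -375.9, 404.5]
ee_rot: [-0.222, 0.975, 0.0, -0.0]
contact_force: [0.0, -0.1, 0.3]
gripper_width: 15.5
grasp_force: 0.0
```

Call:
{"name": "carry_out", "arguments": {"rows": [[-0.9,0.6,0,0,0,0,-0.65],[-0.9,0.6,0,0,0,0,-0.65],[-0.9,0.6,0,0,0,0,-0.65],[-0.9,0.6,0,0,0,0,-0.65]]}}

```text
clock: 1.1
position: [491.7, -190.0, 404.4]
ee_rot: [-0.222, 0.975, 0.0, -0.0]
contact_force: [0.4, -0.1, -0.5]
gripper_width: 14.8
grasp_force: 0.0
```

Call:
{"name": "carry_out", "arguments": {"rows": [[-0.81,0.587,0.3,0,0,-0.4255,-0.65],[-0.81,0.587,0.3,0,0,-0.4255,-0.65],[-0.81,0.587,0.3,0,0,-0.4255,-0.65],[-0.81,0.587,0.3,0,0,-0.4255,-0.65],[-0.81,0.587,0.3,0,0,-0.4255,-0.65],[-0.81,0.587,0.3,0,0,-0.4255,-0.65],[-0.81,0.587,0.3,0,0,-0.4255,-0.65],[-0.81,0.587,0.3,0,0,-0.4255,-0.65],[-0.81,0.587,0.3,0,0,-0.4255,-0.65],[-0.81,0.587,0.3,0,0,-0.4255,-0.65]]}}

```text
clock: 2.35
position: [586.3, -17.0, 344.6]
ee_rot: [0.777, -0.629, -0.0, 0.0]
contact_force: [-0.4, 0.1, 0.1]
gripper_width: 15.2
grasp_force: 0.0
```

```bash
python3 -c "
from h import *
st();go([-153,6,242],tool([0,1,0]));go([-85,3,242],tool([0,1,0]))"
```

```text
clk 2.35 tcp box [-155.3    5.3  344.6] F box [0.2 0.3 0.1] w 15.2 ytool box [0.001 1.    0.   ] ztool [ 0.  0. -1.]
shift [-0.0115  0.0037  0.5132] turn [ 0.0001  0.     -0.0004]
shift [-0.3515 -0.0108  0.5132] turn [ 0.0001  0.     -0.0004]
```

Call:
{"name": "carry_out", "arguments": {"rows": [[0,0.004,0.3,0,0,0,-0.65],[0,0.004,0.513,0,0,0,-0.65],[0,0.004,0.513,0,0,0,-0.65]]}}

```text
clock: 2.72
position: [585.9, -16.9, 241.0]
ee_rot: [0.777, -0.629, -0.0, 0.001]
contact_force: [-0.2, 0.2, -0.5]
gripper_width: 15.2
grasp_force: 0.0
```

Call:
{"name": "carry_out", "arguments": {"rows": [[-0.04,0,0,0,0,0,-0.65],[-0.08,0,0,0,0,0,-0.65],[-0.11,0,0,0,0,0,-0.65],[-0.14,0,0,0,0,0,-0.65],[-0.17,0,0,0,0,0,-0.65],[-0.2,-0.003,0,0,0,0,-0.65],[-0.23,-0.006,0,0,0,0,-0.65],[-0.26,-0.01,0,0,0,0,-0.65],[-0.29,-0.012,0,0,0,0,-0.65],[-0.32,-0.014,0,0,0,0,-0.65],[-0.34,-0.014,0,0,0,0,-0.65],[-0.34,-0.014,0,0,0,0,-0.65]]}}

```text
clock: 4.22
position: [574.0, 50.3, 242.1]
ee_rot: [0.778, -0.629, -0.0, 0.0]
contact_force: [-0.5, -0.1, 0.7]
gripper_width: 14.5
grasp_force: 0.0
```

```bash
python3 - <<'E'
from h import *
st()
for n in("scene",):
    p,d=arm.get_image(n);cv2.imwrite(f"pics/{n}1.png",cv2.resize(p[130:290,190:400,::-1],None,fx=3.7,fy=3.7,interpolation=cv2.INTER_CUBIC))
E
```

```text
clk 4.225 tcp box [-86.9   3.2 242.1] F box [-0.   0.5  0.7] w 14.5 ytool box [-0.001  1.     0.   ] ztool [ 0.  0. -1.]
```

View pics/scene1.png

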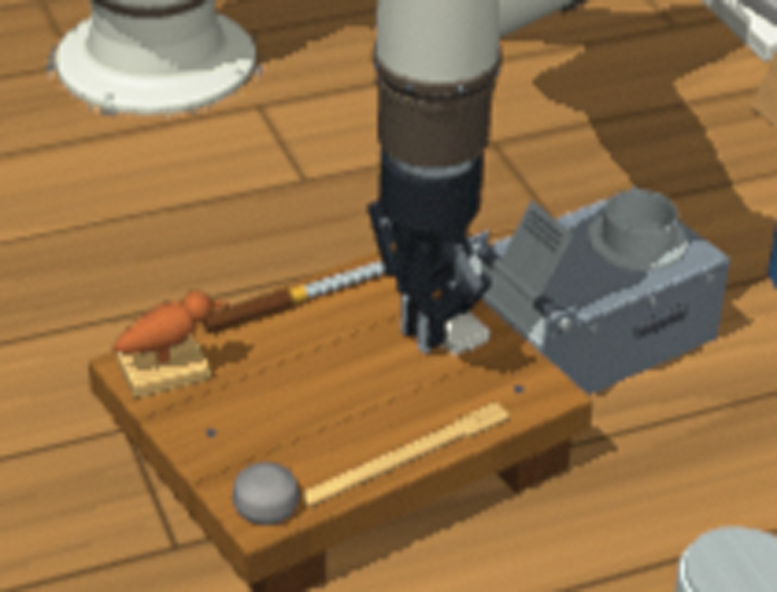

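The scene crop shows the fingers behind the offcut at about (460,335), with the offcut nearly square to the closed flap. I'll push about 7 mm more, then back off and rise.

Call:
{"name": "carry_out", "arguments": {"rows": [[-0.02,0,0,0,0,0,-0.65],[-0.035,0,0,0,0,0,-0.65],[-0.035,0,0,0,0,0,-0.65],[0.03,0,0,0,0,0,-0.65],[0.1,0,-0.1,0,0,0,-0.65],[0.2,0,-0.4,0,0,0,-0.65],[0.4,0,-0.6,0,0,0,1],[0.4,0,-0.6,0,0,0,1],[0.4,0,-0.6,0,0,0,1]]}}

```text
clock: 5.4
position: [590.3, -29.0, 361.4]
ee_rot: [0.777, -0.629, -0.001, 0.0]
contact_force: [0.0, 0.8, -1.5]
gripper_width: 68.5
grasp_force: 0.0
```

```bash
python3 - <<'E'
from h import *
st()
for n in("scene","top"):
    p,d=arm.get_image(n);cv2.imwrite(f"pics/{n}2.png",p[:,:,::-1]);np.savez(n+"2.npz",p=p,d=d)
a=cv2.imread("pics/top2.png")[150:260,140:320];b=cv2.imread("pics/scene2.png")[170:280,240:420]
cv2.imwrite("pics/both2.png",cv2.resize(np.vstack([a,b]),None,fx=2.7,fy=2.7,interpolation=cv2.INTER_CUBIC))
E
```

```text
clk 5.4 tcp box [-167.9    3.9  361.4] F box [ 0.8 -0.2 -1.5] w 68.5 ytool box [0.001 1.    0.001] ztool [ 0.001  0.001 -1.   ]
```

View pics/both2.png

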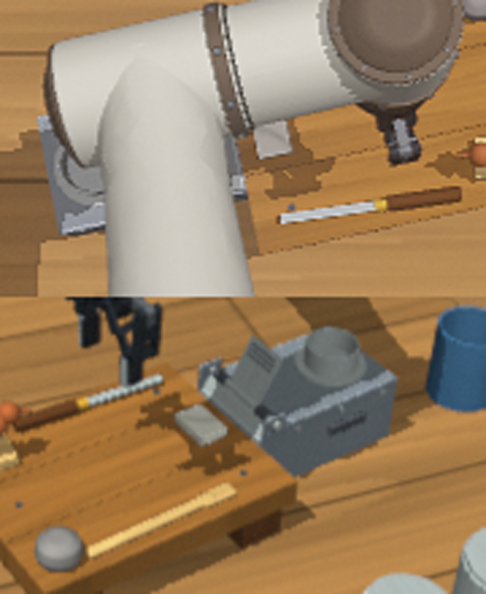

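The scene half shows the whole offcut at about (200,424), pixel (314,217), in shade and square to the mouth. I'll measure it by height.

```bash
python3 - <<'E'
from h import *
for n,(a,b,c,e) in(("scene",(300,205,332,232)),("top",(230,185,255,215))):
    f=np.load(n+"2.npz");q=f["p"].astype(int)[b:e,a:c];m=((np.ptp(q,axis=2)<50)&(q.min(2)>90)).astype(np.uint8)
    P=cloud(n,f["d"])[b:e,a:c]
    m&=((P[...,2]>71)&(P[...,2]<80)).astype(np.uint8)
    l=cv2.connectedComponentsWithStats(m);k=l[1]==1+np.argmax(l[2][1:,4])
    v,h=np.nonzero(k);W=(ray(n,np.stack([h+a,v+b],1),76)-O)@B;print(n,k.sum(),W.min(0),W.max(0),rect(W))
go([-40,0,340],tool([1,0,-.2]))
E
```

```text
scene 145 [-75.97279829 -29.88739659  76.        ] [-37.23454795  25.58965499  76.        ] (array([-56.8,  -1.7]), array([55.2, 37.7]), 87.4, [[-77.0, -28.0], [-39.0, -30.0], [-37.0, 25.0], [-74.0, 27.0]])
top 144 [-68.59814505  -5.80652731  76.        ] [-35.45079392  26.68019011  76.        ] (array([-52. ,  10.5]), array([33.3, 32.4]), 0.5, [[-69.0, 27.0], [-69.0, -6.0], [-35.0, -6.0], [-36.0, 27.0]])
shift [-0.6355 -0.0186  0.1029] turn [0.0502 0.0487 0.4984]
```

```bash
python3 -c "
from h import *
st();go([-72.4,-0.5,330],tool([.968,0,.25]))"
```

```text
clk 5.5 tcp box [-167.1    3.6  360.5] F box [-0.6 -0.  -0.4] w 82.2 ytool box [-0.     1.     0.003] ztool [ 0.     0.003 -1.   ]
shift [-0.4735 -0.0212  0.1528] turn [-0.0623 -0.0638  0.497 ]
```

Call:
{"name": "carry_out", "arguments": {"rows": [[-0.1,0,0,-0.0623,-0.0638,0.497,1],[-0.2,0,0,-0.0623,-0.0638,0.497,1],[-0.3,0,0,-0.0623,-0.0638,0.497,1],[-0.4,0,0,-0.0623,-0.0638,0.497,1],[-0.4735,-0.021,0,-0.0623,-0.0638,0.497,1],[-0.4735,-0.021,0,-0.0623,-0.0638,0.497,1],[-0.4735,-0.021,0.05,-0.0623,-0.0638,0.497,1],[-0.4735,-0.021,0.1,-0.0623,-0.0638,0.497,1],[-0.4735,-0.021,0.15,-0.0623,-0.0638,0.497,1],[-0.4735,-0.021,0.15,-0.0623,-0.0638,0.497,1],[-0.4735,-0.021,0.15,-0.0623,-0.0638,0.497,1]]}}

```text
clock: 6.88
position: [575.1, 65.6, 331.8]
ee_rot: [-0.105, 0.986, 0.125, -0.012]
contact_force: [0.2, -1.1, 0.4]
gripper_width: 85.4
grasp_force: 0.0
```

```bash
python3 -c "
from h import *
st();R=tool([.968,0,.25]);go([-72.4,-0.5,290],R);go([-72.4,-.5,246],R);go([-72.4,-.5,236],R)"
```

```text
clk 6.875 tcp box [-72.2  -1.1 331.8] F box [-1.1  0.1  0.4] w 85.4 ytool box [0.969 0.003 0.249] ztool [ 0.249 -0.002 -0.968]
shift [ 0.0033 -0.053   0.202 ] turn [-0.0003  0.0005  0.0009]
shift [ 0.0038 -0.1078  0.4151] turn [-0.0003  0.0005  0.0009]
shift [ 0.0039 -0.1203  0.4635] turn [-0.0003  0.0005  0.0009]
```

Descend to 10 mm above the final height and check the view.

Call:
{"name": "carry_out", "arguments": {"rows": [[0.003,-0.025,0.1,0,0,0,1],[0.003,-0.053,0.202,0,0,0,1],[0.003,-0.07,0.27,0,0,0,1],[0.003,-0.083,0.32,0,0,0,1],[0.003,-0.096,0.37,0,0,0,1],[0.003,-0.108,0.415,0,0,0,1],[0.003,-0.108,0.415,0,0,0,1]]}}

```text
clock: 7.75
position: [575.3, 64.7, 246.3]
ee_rot: [-0.104, 0.987, 0.125, -0.011]
contact_force: [1.3, -3.8, 1.4]
gripper_width: 85.1
grasp_force: 1.6
```

```bash
python3 - <<'E'
from h import *
st();R=tool([.968,0,.25]);go([-72.4,-.5,236],R)
p,d=arm.get_image("scene");cv2.imwrite("pics/s3.png",cv2.resize(p[150:280,230:400,::-1],None,fx=4.6,fy=4.6,interpolation=cv2.INTER_CUBIC))
E
```

```text
clk 7.75 tcp box [-73.1  -1.  246.3] F box [-4.  -0.5  1.4] w 85.1 ytool box [0.969 0.001 0.249] ztool [ 0.249 -0.004 -0.969]
shift [ 0.0027 -0.0092  0.0506] turn [-0.0003  0.0012  0.0003]
```

View pics/s3.png

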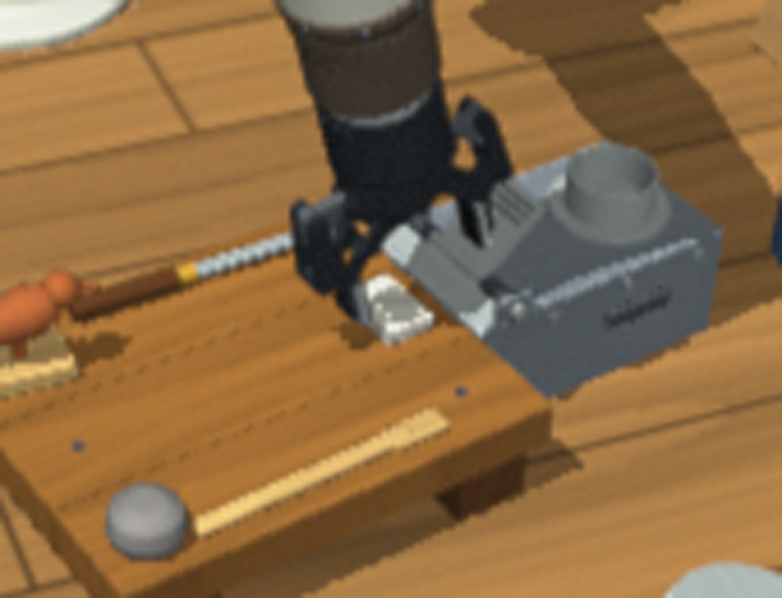

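The presser tip is on the tab at (470,235) and the flap is rising. The pusher tip is just behind the offcut at (360,300). I'll finish the descent.

Call:
{"name": "carry_out", "arguments": {"rows": [[0.002,-0.005,0.025,0,0,0,1],[0.002,-0.009,0.05,0,0,0,1],[0.002,-0.009,0.05,0,0,0,1]]}}

```text
clock: 8.18
position: [574.8, 66.4, 237.7]
ee_rot: [-0.105, 0.986, 0.126, -0.01]
contact_force: [-1.4, -0.2, 9.0]
gripper_width: 85.2
grasp_force: 4.0
```

```bash
python3 - <<'E'
from h import *
st();R=tool([.968,0,.25])
go([-52,-.5,236],R);go([-32,-.5,235.5],R)
p,d=arm.get_image("scene");cv2.imwrite("pics/s4.png",cv2.resize(p[150:280,230:400,::-1],None,fx=4.6,fy=4.6,interpolation=cv2.INTER_CUBIC))
E
```

```text
clk 8.175 tcp box [-71.4  -0.9 237.7] F box [0.1 1.4 9. ] w 85.2 ytool box [0.968 0.002 0.251] ztool [ 0.251 -0.006 -0.968]
shift [0.0019 0.0917 0.0327] turn [0.0003 0.0018 0.0007]
shift [0.0018 0.1879 0.0602] turn [0.0003 0.0018 0.0007]
```

View pics/s4.png

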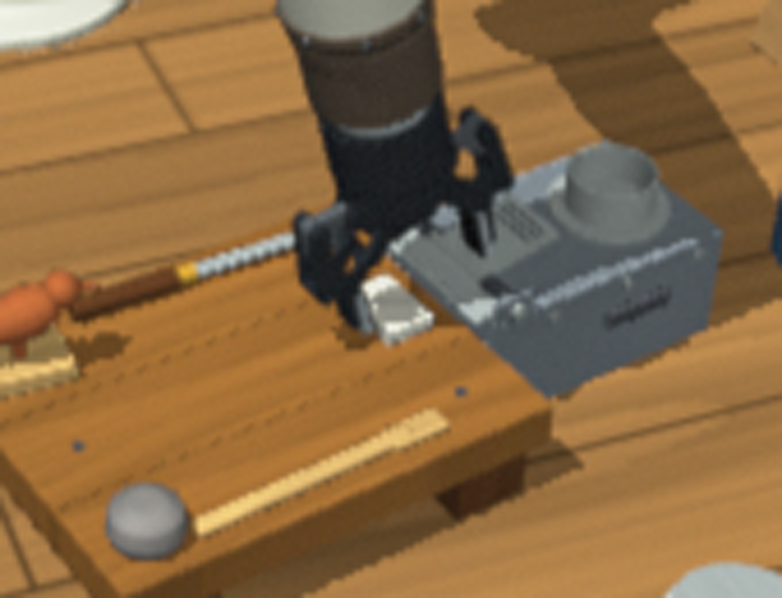

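The tab is now about level and the blade raised, with roughly 9 N of reaction. I'll push.

Call:
{"name": "carry_out", "arguments": {"rows": [[0,0.024,0.006,0,0,0,1],[0,0.048,0.0125,0,0,0,1],[0,0.072,0.019,0,0,0,1],[0,0.097,0.025,0,0,0,1],[0,0.12,0.031,0,0,0,1],[0,0.12,0.031,0,0,0,1]]}}

```text
clock: 8.98
position: [568.9, 90.6, 236.0]
ee_rot: [-0.105, 0.986, 0.126, -0.012]
contact_force: [0.5, 0.8, 3.3]
gripper_width: 85.4
grasp_force: 1.5
```

```bash
python3 - <<'E'
from h import *
st()
p,d=arm.get_image("scene");cv2.imwrite("pics/s5.png",cv2.resize(p[150:280,230:400,::-1],None,fx=4.6,fy=4.6,interpolation=cv2.INTER_CUBIC))
E
```

```text
clk 8.975 tcp box [-4.65e+01 -1.00e-01  2.36e+02] F box [ 0.7 -0.7  3.3] w 85.4 ytool box [0.968 0.001 0.25 ] ztool [ 0.25  -0.002 -0.968]
```

View pics/s5.png

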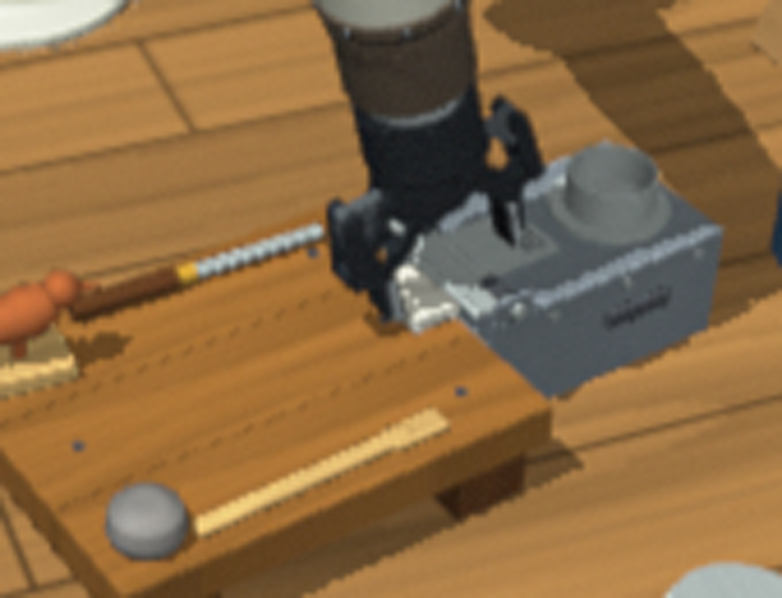

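The offcut is going under the raised flap at (430,300), with the tab held. I'll push on.

Call:
{"name": "carry_out", "arguments": {"rows": [[0,0.022,0.0055,0,0,0,1],[0,0.044,0.011,0,0,0,1],[0,0.063,0.016,0,0,0,1],[0,0.063,0.016,0,0,0,1]]}}

```text
clock: 9.52
position: [566.2, 103.1, 236.1]
ee_rot: [-0.105, 0.986, 0.125, -0.012]
contact_force: [0.5, 1.3, 1.9]
gripper_width: 85.5
grasp_force: 1.1
```

Call:
{"name": "carry_out", "arguments": {"rows": [[0,0.005,-0.003,0,0,0,0.88],[0,0.01,-0.007,0,0,0,0.77],[0,0.015,-0.01,0,0,0,0.67],[0,0.018,-0.01,0,0,0,0.67]]}}

```text
clock: 10.02
position: [565.8, 105.4, 239.4]
ee_rot: [-0.105, 0.987, 0.125, -0.012]
contact_force: [-0.9, -2.0, 4.7]
gripper_width: 71.5
grasp_force: 2.1
```

```bash
python3 - <<'E'
from h import *
st()
p,d=arm.get_image("scene");cv2.imwrite("pics/s6.png",cv2.resize(p[150:280,230:400,::-1],None,fx=4.6,fy=4.6,interpolation=cv2.INTER_CUBIC))
E
```

```text
clk 10.025 tcp box [-31.4  -0.3 239.4] F box [-1.7  1.2  4.7] w 71.5 ytool box [0.968 0.001 0.249] ztool [ 0.249 -0.003 -0.968]
```

View pics/s6.png

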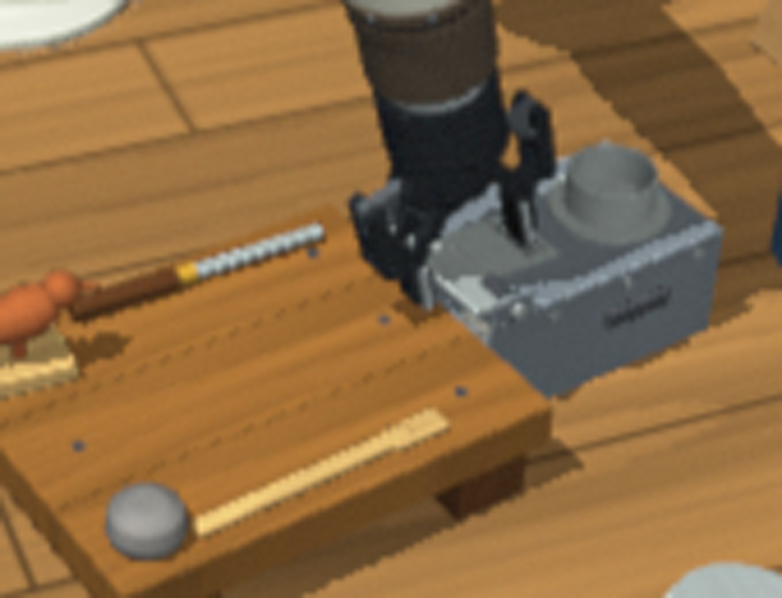

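No white is visible at the mouth near (450,290), so the offcut looks to have dropped. I'll back the pusher off while holding the flap up and check.

Call:
{"name": "carry_out", "arguments": {"rows": [[0,-0.03,-0.008,0,0,0,0.67],[0,-0.07,-0.018,0,0,0,0.67],[0,-0.07,-0.018,0,0,0,0.67]]}}

```text
clock: 10.45
position: [569.5, 91.4, 240.2]
ee_rot: [-0.104, 0.986, 0.126, -0.01]
contact_force: [-1.2, 1.4, 7.2]
gripper_width: 71.5
grasp_force: 3.8
```

```bash
python3 - <<'E'
from h import *
st()
p,d=arm.get_image("scene");cv2.imwrite("pics/s7.png",cv2.resize(p[150:280,230:400,::-1],None,fx=4.6,fy=4.6,interpolation=cv2.INTER_CUBIC))
E
```

```text
clk 10.45 tcp box [-45.8  -0.9 240.2] F box [1.6 0.9 7.2] w 71.5 ytool box [0.968 0.001 0.251] ztool [ 0.251 -0.006 -0.968]
```

View pics/s7.png

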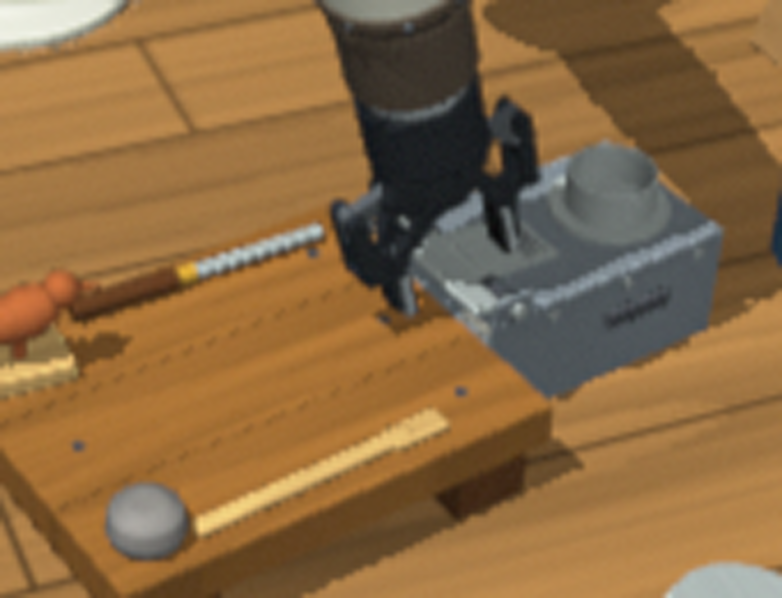

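The board and sill are empty and the flap is still held up, so the offcut has dropped. I'll lift straight up, then move away.

Call:
{"name": "carry_out", "arguments": {"rows": [[0,0.025,-0.097,0,0,0,0.67],[0,0.06,-0.23,0,0,0,0.67],[0,0.12,-0.46,0,0,0,0.67],[0,0.18,-0.69,0,0,0,0.67],[0,0.18,-0.69,0,0,0,0.67],[0,-0.3,-0.9,0,0,0,0.67],[0,-0.7,-0.95,0,0,0,0.67],[0,-0.95,-0.95,0,0,0,0.67],[0,-0.95,-0.95,0,0,0,0.67],[0,-0.95,-0.95,0,0,0,0.67],[0,-0.95,-0.95,0,0,0,0.67]]}}

```text
clock: 11.88
position: [616.6, -135.1, 374.1]
ee_rot: [-0.104, 0.987, 0.126, -0.013]
contact_force: [0.3, -0.3, 0.6]
gripper_width: 71.6
grasp_force: 0.0
```

```bash
python3 - <<'E'
from h import *
st()
p,d=arm.get_image("scene");cv2.imwrite("pics/s8.png",cv2.resize(p[130:290,190:400,::-1],None,fx=3.7,fy=3.7,interpolation=cv2.INTER_CUBIC))
E
```

```text
clk 11.875 tcp box [-2.772e+02  3.000e-01  3.741e+02] F box [-0.4 -0.2  0.6] w 71.6 ytool box [ 0.968 -0.     0.251] ztool [ 0.251 -0.001 -0.968]
```

View pics/s8.png

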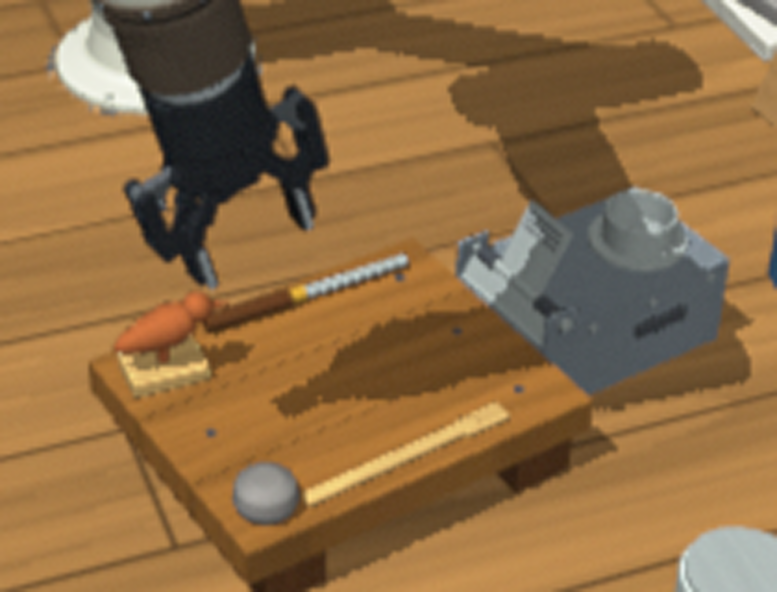

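The flap is shut at (520,270), the board is clear of marble, everything else is in place and the hand is free.

```bash
python3 -c "
from bench import arm
print(arm.job_done())"
```

```text
the job is handed in; nothing more can be done
None
```

The offcut was pushed off the board into the chip box with the flap held up, the flap has sprung shut, the other things look undisturbed in the last view, and the job is handed in at about 12 s; because the pusher and presser could not span the starting distance, I first pushed the offcut up close to the shut flap.

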